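# Setting a relief press by its click knob

### The arm

A 6-joint arm with a two-finger parallel gripper is mounted at the origin on the work surface. World frame = base frame: x ahead of the robot, y to its left, z up, the work surface at z = 0. Lengths are in m, angles in rad, forces in N, time in s.
With the tool pointing down it reaches from about 0.425 to 0.95 m from the base axis. Payload 3.5 kg.
Tool frame: the origin (TCP) lies on the centre line of the jaws, within the pads' length; the fingertips stand 14 mm ahead of it and the grasp point (between the pads) lies 5 mm behind it (ctrl.finger_overhang is the distance from the TCP to the fingertips, in m); z points along the fingers, y is the line along which they close (so a half turn about z gives the same grasp; the last joint's range is limited). The gripper opens to 85 mm and grips with 20 to 120 N. Pads are 22 mm wide; open, the fingers measure 114 mm over their backs; the gripper's body (76 mm by 85 mm) begins 54 mm behind the grasp point. The pads swing forward as they close: fully open they stand 13 mm farther back than shut.
Start: joints at [-0.15, 0.286, 1.577, -0, 1.279, -0.15], TCP at [0.675, 0, 0.224] pointing down, gripper open.
Joint ranges: [-2.77, 2.77], [-0.9, 2.22], [0.21, 2.48], [-1.53, 4.67], [0.24, 2.81], [-2.84, 2.84]. Speed limits (rad/s): [2.79, 2.79, 3.14, 3.14, 3.14, 3.14].

### API

Orientations are given as a unit quaternion [x, y, z, w].
In Python, from plant import ctrl gives the robot as it stands.
- The arm moves only by the tool send_rows, never from a script. Its argument "moves" is text: rows parted by semicolons, each of 7 numbers parted by spaces: the turn, a rotation vector about the tool's x, y, z in units of 360 degrees (1.0 is 360 degrees), then the shift along the tool's x, y, z in units of 20 cm (1.0 is 20 cm), then the gripper's target within -1 to 1 (fully open at 1, half-way at 0, shut at -1). A call has 1 to 12 rows; each row is the pose to reach, as a shift and turn from the pose commanded when the call began, along the tool's axes at that moment, turning the shorter way round; what a row does not reach only later rows make up. A row lasts 1/8 s, in which the tool goes at most 62.5 mm and 10.7 degrees, less where a joint would pass 70% of its speed; a pose out of reach is approached as far as the arm can. A call with a number of a shift or a turn outside -1 to 1 is refused whole. A call with a gripper value outside its range is refused whole. The fingers move at their own pace and stop on an object; "newtons" is the grip in N (left out, the last holds). Time passes only in rows, so rows that repeat a pose let the fingers close. It gives the time, the measured TCP pose, the force, the opening and the grip force at its end, in the units of the state.
- ctrl.get_state(): the state, without advancing time (a new reading comes with each control period).
- ctrl.read_camera(name): name is "scene" or "side" or "wrist"; returns a dict with "image" (480x640x3 uint8, red, green, blue), "fovy" (degrees; the focal length in pixels is half the picture's height over the tangent of half this angle, whatever the lens; pixels are square), "cx", "cy" (the principal point, pixels), "extrinsics" (4x4, takes a point from camera to world coordinates). Camera axes: x right, y up, looking along -z (the intrinsics and any distortion apply to the point x, -y, -z); pixel columns grow to the right and rows downward; lengths in m; the calibration is good to about 2 mm. The wrist camera is an equidistant fisheye: a pixel r from the principal point sees the ray r / f radians off the axis. A picture is of the moment at which its call begins. There is no depth.
- ctrl.sign_off(): hands the job in; it is judged then, once.
The state is a dict: "time": time; "qpos": joint angles; "dq": joint speeds; "joint_efforts": joint torques, N m; "eef_pos": TCP position; "tcp_rot": TCP orientation; "contact_force": force on the tool from outside, world axes, zero at the start; "wrist_torque": the same for the moment, N m; "opening": opening from 0.0 (shut) to 1.0 (fully open); "finger_force": force on a finger pad.
Only numpy, scipy, OpenCV 4.12 (cv2) and the standard library are available. Lean on these libraries where they do the work, as an engineer would, in place of code of your own. Each camera call takes 0.05 s, during which the arm holds its last target. There are 200 camera calls.

### The job

Set up the small relief press for a proof: turn the blank pressure knob on top anticlockwise, gently, until it comes up against its end stop, without forcing it there; then turn it clockwise exactly four clicks from that stop. After that push the bed in by its wooden end rail until it is fully home, and leave the ink jar and the ink roller beside the press where they are.

Things in the scene. Friction and masses are not known exactly. Their poses are not given: they have to be found in the camera images.
- press: teal cast relief press, fixed to the table. Origin on the table under the knob's axis; z up, x along its rollers (crank with star handle at +x), y along the bed's travel. Frame 250 mm (x) by 90 mm (y); bed rails 300 mm (y). The crosshead over the rollers is 216 x 76 mm, its top 174 mm above the table; on it the round aluminium click housing, 84 mm across, top at 198 mm.
- press_knob (a point): point on the vertical axis of the black fluted knob, 222 mm above the table, a good height to grip. Knob: 42 mm across, from 203 to 238 mm high, all alike round about. Seen from above, clockwise lowers the roller. 18 even clicks to a turn (20 degrees each): it resists with up to 0.15 N m, then from half-way helps as much until it drops into the next seat. It starts 2 to 5 clicks from the stop.
- end_stop: stop posts hidden in the click housing; origin on the knob's axis, 181 mm above the table. Turned anticlockwise past its last click seat the knob goes on 2 degrees and meets a rubbery stop (3 N m per rad): there the torque only grows. The stop is forced above about 0.4 N m at the knob (24 N on the post). 8 clicks from this stop is the stop at the other end.
- roller (a joint): how far the upper roller is lowered, in m: 0 with the knob in its last seat before the anticlockwise end stop (roller fully raised), 0.00005 (0.05 mm) more for each click clockwise. The noise of this reading is many clicks wide.
- bed (a joint): travel of the press bed along the press's +y, in m: 0 pulled right out, 0.12 home against its stop. It starts between 0 and 0.05. It takes about 3 N to slide and stays where it is left.
- bed_rail (a point): the wooden end rail that stands on the bed's outer (press -y) end: 100 mm long (press x), 12 mm thick (press y), from 62 to 96 mm above the table; this point is the middle of its top, 96 mm high. 20 mm free on its inner side, open on its outer side. It moves with the bed; at home its middle lies at press y = -130 mm.
- brayer_mid (a point): ink roller with a wooden handle, lying beyond the bed's inner end; centre of its 76 mm wide black roller, 16 mm high
- ink_jar_mid (a point): ink jar, 64 mm across and 70 mm high, standing beside the bed on the crank's side; its centre

How it is judged:
On the way, in this order (a step that is already met when the one before it is completed fails the run):
1. the knob is back at its end stop, in the last click seat or against the stop: the roller is fully raised (value of joint roller below 1.5e-05 m), for 0.2 s.
2. the knob stands four clicks from the end stop: the roller is lowered by 0.2 mm (value of joint roller between 0.0001825 and 0.0002175 m), for 0.5 s.
3. the bed has been pushed home under the roller (value of joint bed above 0.116 m), for 0.2 s.
At the end, for the whole second after the job is handed in: The knob rests in the fourth click seat from its end stop (roller lowered by 0.2 mm, within about a third of a click), the bed is home within 4 mm of its full travel and at rest, and everything is let go (all of step 2 and value of joint bed above 0.116 m and velocity of joint bed below 0.01 m/s); the robot touches nothing.
It fails at once if the knob is forced against its end stop (more than 24 N on the stop post, about 0.4 N m at the knob) (contact force between end_stop and anything else above 24 N).
It fails at once if the ink roller or the ink jar beside the press is moved by more than 30 mm (distance of any of brayer_mid, ink_jar_mid from where it was at the start of the episode above 0.03 m).
It also fails if it takes over 72 s, if anything falls off the work surface, if the arm or the gripper's body presses on something with over 40 N, if the wrist force passes 120 N, or if a joint passes its speed limit or range.

## Working session

There is one attempt and no reset: what is moved stays moved. The work goes in short steps, Python scripts to look and compute and a tool call to move; the robot and the scene stay as the last step left them, time stands still between calls to the robot, and variables do not carry over. Pictures are saved under pics/ and viewed, at most 10 in all, crops included, and the job is handed in when it is done.

Besides the shell and the picture viewer there is one more tool, called after "Emit:" in YAML: its name, and indented under it one key for each argument. send_rows: Moves the arm, as the interface text tells. Its arguments: {"type":"object","properties":{"moves":{"type":"string"},"newtons":{"type":"number"}},"required":["moves"]}

```bash
mkdir -p pics
cat > h.py <<'E'
import numpy as np, cv2
from plant import ctrl
def shot(n,f=None):
    c=ctrl.read_camera(n)
    if f: cv2.imwrite('pics/'+f,c['image'][:,:,::-1])
    return c
def ray(c,u,v):
    f=240/np.tan(np.radians(c['fovy'])/2); x=(u-c['cx']); y=(v-c['cy'])
    if c.get('fish'):
        r=np.hypot(x,y); t=r/f; d=np.array([np.sin(t)*x/max(r,1e-9),-np.sin(t)*y/max(r,1e-9),-np.cos(t)])
    else: d=np.array([x/f,-y/f,-1.])
    E=np.array(c['extrinsics']); d=E[:3,:3]@d
    return E[:3,3],d/np.linalg.norm(d)
def plane(c,u,v,z):
    o,d=ray(c,u,v); return o+d*(z-o[2])/d[2]
def tri(rays):
    A=sum(np.eye(3)-np.outer(d,d) for o,d in rays); b=sum((np.eye(3)-np.outer(d,d))@o for o,d in rays)
    return np.linalg.solve(A,b)
E
python3 - <<'E'
from h import *
s=ctrl.get_state(); print(s)
for n in('scene','side','wrist'):
    c=shot(n,n+'0.png'); print(n,c['fovy'],c['cx'],c['cy'],np.round(c['extrinsics'],3).tolist(),[k for k in c])
a=[cv2.imread('pics/%s0.png'%n) for n in('scene','side')]
E
```

```text
{'time': 0.0, 'qpos': array([-1.49988867e-01,  2.87187796e-01,  1.57816159e+00,  1.64032868e-05,
        1.27858137e+00, -1.50013782e-01]), 'dq': array([-1.19471535e-04, -1.03069631e-03, -1.38220323e-03,  4.13316850e-05,
       -2.59828158e-04, -3.91397693e-05]), 'joint_efforts': array([-1.79628755e-04, -4.05981302e+01, -2.92628127e+01, -1.54224781e-04,
        5.81841552e-03,  3.74769741e-06]), 'eef_pos': array([6.74338492e-01, 1.41148816e-04, 2.22940773e-01]), 'tcp_rot': array([ 7.07099166e-01,  7.07113430e-01, -6.87509594e-04, -9.45554693e-04]), 'contact_force': array([-0.23929491,  0.2632094 , -0.18056354]), 'wrist_torque': array([-0.03163665,  0.040275  , -0.04859648]), 'finger_force': 0.0, 'opening': 0.995192056718382}
scene 43.00878560389863 317.88359161812417 244.24466568990934 [[-0.362, -0.575, 0.734, 1.423], [0.932, -0.21, 0.295, 0.391], [-0.016, 0.791, 0.612, 0.818], [0.0, 0.0, 0.0, 1.0]] ['image', 'fovy', 'cx', 'cy', 'extrinsics']
side 46.34047361216414 312.7618394858638 232.70645306040183 [[0.989, 0.093, -0.111, 0.474], [-0.145, 0.585, -0.798, -0.9], [-0.01, 0.806, 0.592, 0.854], [0.0, 0.0, 0.0, 1.0]] ['image', 'fovy', 'cx', 'cy', 'extrinsics']
wrist 65.70646984690485 314.3868686605924 238.81485777818082 [[1.0, -0.001, 0.001, 0.673], [0.001, 0.963, 0.271, 0.068], [-0.001, -0.271, 0.963, 0.374], [0.0, 0.0, 0.0, 1.0]] ['image', 'fovy', 'cx', 'cy', 'extrinsics']
```

View pics/scene0.png

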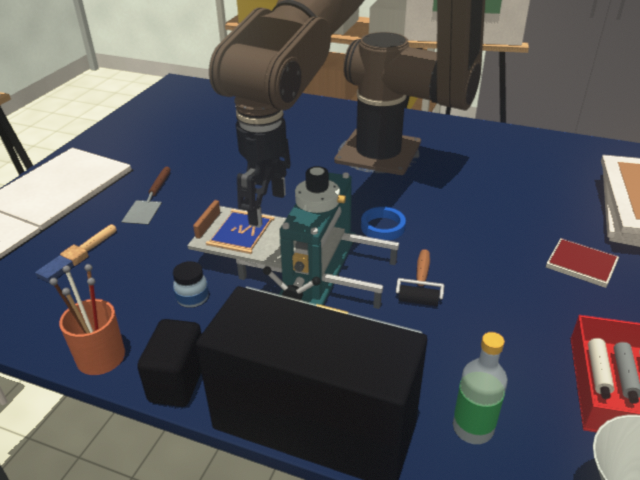

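View pics/side0.png

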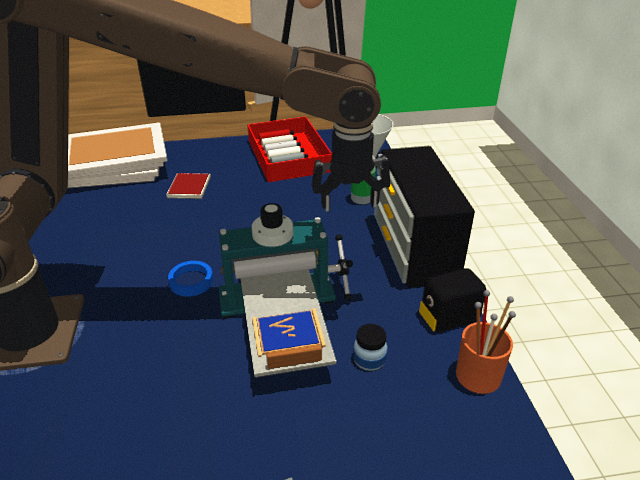

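View pics/wrist0.png

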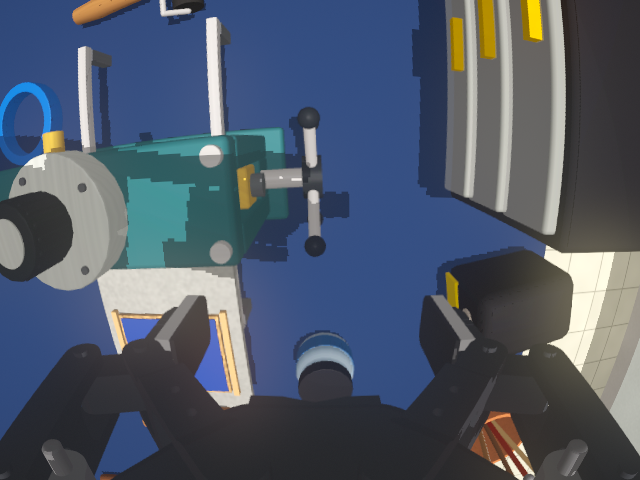

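The scene view shows the knob top at about (318,173) and the rail at about (207,217). In the side view the knob top is at about (271,209) and the rail at about (293,352). In the wrist view the knob is cut off at the left, about (10,245), and the jar is at about (325,370).

Run:
```python
import cv2,numpy as np
a=cv2.imread('pics/scene0.png'); b=cv2.imread('pics/side0.png')
A=cv2.resize(a[150:290,180:360],None,fx=2.2,fy=2.2,interpolation=2); B=cv2.resize(b[190:390,215:395],None,fx=2.2,fy=2.2,interpolation=2)
o=np.zeros((440,800,3),np.uint8); o[:A.shape[0],:A.shape[1]]=A; o[:B.shape[0],400:400+B.shape[1]]=B; cv2.imwrite('pics/z1.png',o)
```

```text
(no output)
```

View pics/z1.png

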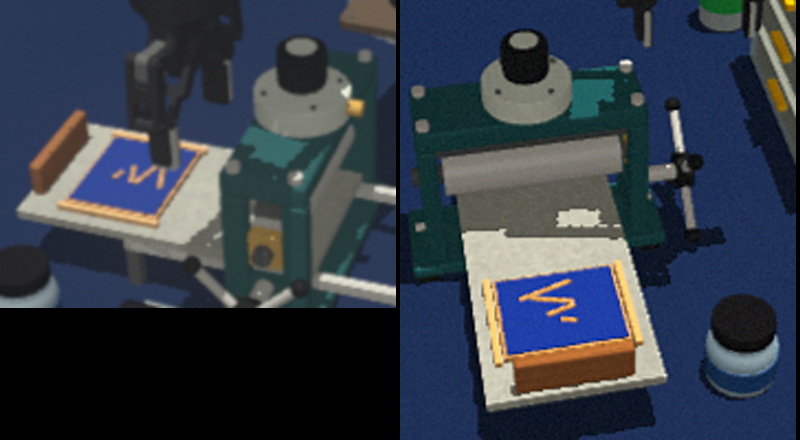

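Run:
```python
from h import *
s=ctrl.read_camera('scene'); d=ctrl.read_camera('side')
S=lambda x,y:(180+x/2.2,150+y/2.2)
D=lambda x,y:(215+(x-400)/2.2,190+y/2.2)
k=tri([ray(s,*S(302,46)),ray(d,*D(525,41))]);print('knob top',k)
print('rail',tri([ray(s,*S(58,135)),ray(d,*D(574,353))]))
for n,p in (('s',S(58,135)),):print(plane(s,*p,.096))
print(plane(d,*D(574,353),.096))
a=plane(d,*D(421,126),.176);b=plane(d,*D(637,100),.176);print('yaw',np.degrees(np.arctan2(*(b-a)[1::-1])),a,b)
a=plane(d,*D(513,361),.096);b=plane(d,*D(635,344),.096);print('yaw rail',np.degrees(np.arctan2(*(b-a)[1::-1])),a,b)
E=ctrl.get_state();R=cv2.Rodrigues
from scipy.spatial.transform import Rotation as Q
print(Q.from_quat(E['tcp_rot']).as_matrix().round(3))
```

```text
knob top [0.52087459 0.02841586 0.23533311]
rail [ 0.5317452  -0.21945162  0.09385428]
[ 0.53262264 -0.21738846  0.096     ]
[ 0.5325522  -0.22268022  0.096     ]
yaw 2.3542527708209477 [ 0.42217306 -0.00709293  0.176     ] [0.61994738 0.00103809 0.176     ]
yaw rail 1.6259560883869755 [ 0.48318421 -0.22355667  0.096     ] [ 0.58270958 -0.22073155  0.096     ]
[[ 0.     1.    -0.001]
 [ 1.    -0.     0.   ]
 [ 0.    -0.001 -1.   ]]
```

The measurements agree with the text: knob height 0.235 (0.238 given) and rail 0.094 (0.096 given), with a press yaw of about 2°. The next step is to move above the knob and take a close look.

Emit:
send_rows:
  moves: "0 0 0 0 0 -0.25 1; 0 0 0 0 0 -0.42 1; 0 0 0 -0.1 -0.3 -0.42 1; 0 0 0 -0.15 -0.55 -0.42 1; 0 0 0 -0.15 -0.77 -0.42 1; 0 0 0 -0.15 -0.77 -0.42 1; 0 0 0 -0.15 -0.77 -0.42 1; 0 0 0 -0.15 -0.77 -0.42 1"
  newtons: 40

```text
time: 1.25
eef_pos: [0.5219, -0.03, 0.3085]
tcp_rot: [0.707, 0.707, 0.0, 0.0]
contact_force: [0.0, -0.2, 0.0]
opening: 1.002
finger_force: 0.0
```

Run:
```python
from h import *
for i in range(6):
    c=shot('wrist','w1.png'); s=ctrl.get_state(); print(s['wrist_torque'].round(3),s['joint_efforts'][5].round(3))
print(s['time'],s['eef_pos'],s['qpos'],np.round(c['extrinsics'],3))
```

```text
[-0.015  0.005  0.062] 0.0
[-0.019 -0.014  0.008] 0.0
[ 0.013  0.002 -0.014] 0.0
[ 0.017 -0.033  0.02 ] 0.0
[ 0.005  0.002 -0.011] 0.0
[-0.024 -0.014  0.003] 0.0
1.55 [ 0.52131802 -0.02993777  0.30811707] [-2.51831651e-01 -1.09704229e-01  1.84882443e+00  3.02964109e-05
  1.40294806e+00 -2.52026836e-01] [[ 1.    -0.001 -0.001  0.52 ]
 [ 0.001  0.963  0.271  0.038]
 [ 0.    -0.271  0.963  0.459]
 [ 0.     0.     0.     1.   ]]
```

View pics/w1.png

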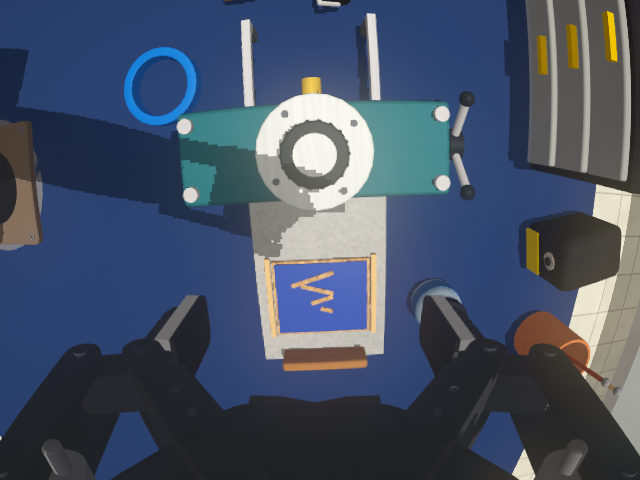

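The knob sits centred at about (314,154) in the wrist view, with the rail at about (325,357) and the jar at about (436,300). I'll fit it properly and correct the position.

Run:
```python
from h import *
c=shot('wrist'); c['fish']=1
im=c['image'].astype(int); m=((im.min(2)>150)&(im.max(2)-im.min(2)<40)).astype(np.uint8)
n,l,st,ce=cv2.connectedComponentsWithStats(m)
for i in range(1,n):
    if st[i,4]>200 and 230<ce[i,0]<400 and 80<ce[i,1]<220: print(st[i],ce[i])
i=l[154,314]; x,y,w,h=st[i,:4]
print('knob top',plane(c,x+(w-1)/2,y+(h-1)/2,.238))
for u,v,z in((284,360,.096),(366,357,.096),(325,351,.096),(315,152,.198)):print(plane(c,u,v,z))
print('yaw screws',plane(c,184,126,.176),plane(c,442,114,.176),plane(c,190,195,.176),plane(c,442,183,.176))
for C,p in((ctrl.read_camera('scene'),(317.3,170.9)),(ctrl.read_camera('side'),(271.8,208.6))): print(tri([ray(c,x+(w-1)/2,y+(h-1)/2),ray(C,*p)]))
```

```text
[  254    93   132   266 15038] [325.44680144 215.94367602]
[ 292  132   45   44 1550] [314.43032258 154.12322581]
knob top [0.51973372 0.02813431 0.238     ]
[ 0.48486003 -0.21083296  0.096     ]
[ 0.5804416  -0.20717012  0.096     ]
[ 0.53243327 -0.19776096  0.096     ]
[0.52040745 0.02739752 0.198     ]
yaw screws [0.41818172 0.04982466 0.176     ] [0.61923997 0.05939476 0.176     ] [ 0.42078723 -0.00534851  0.176     ] [0.62143288 0.00460042 0.176     ]
[0.51954488 0.02855938 0.23617515]
[0.52080719 0.02790851 0.23416351]
```

Emit:
send_rows:
  moves: "0 0 0 0.29 -0.006 0 1; 0 0 0 0.29 -0.006 0 1; 0 0 0 0.29 -0.006 0.25 1; 0 0 0 0.29 -0.006 0.45 1; 0 0 0 0.29 -0.006 0.45 1; 0 0 0 0.29 -0.006 0.45 1; 0 0 0 0.29 -0.006 0.45 -1; 0 0 0 0.29 -0.006 0.45 -1; 0 0 0 0.29 -0.006 0.45 -1; 0 0 0 0.29 -0.006 0.45 -1; 0 0 0 0.29 -0.006 0.45 -1; 0 0 0 0.29 -0.006 0.45 -1"
  newtons: 40

```text
time: 3.2
eef_pos: [0.5212, 0.0279, 0.2202]
tcp_rot: [0.707, 0.707, 0.001, 0.002]
contact_force: [2.7, 1.4, 5.2]
opening: 0.469
finger_force: 40.5
```

```bash
cat > t.py <<'E'
from h import *
from scipy.spatial.transform import Rotation as Q
T=[]
for i in range(8):
    ctrl.read_camera('side'); s=ctrl.get_state(); T.append(s['wrist_torque'])
T=np.array(T); R=Q.from_quat(s['tcp_rot']).as_matrix()
print('t %.2f'%s['time'],'tq',T.mean(0).round(3),'sd',T.std(0).round(3),'j6',s['joint_efforts'][5].round(3),'q6 %.4f'%s['qpos'][5],'F',s['contact_force'].round(1),'yaw %.2f'%np.degrees(np.arctan2(R[1,0],R[0,0])),s['eef_pos'].round(4),'op %.3f %.0f'%(s['opening'],s['finger_force']))
E
python3 t.py
```

```text
t 3.60 tq [ 0.008 -0.416  0.019] sd [0.017 0.045 0.043] j6 0.018 q6 -0.1412 F [ 2.1 -0.3  4.9] yaw 90.00 [0.5212 0.0279 0.2202] op 0.469 40
```

Emit:
send_rows:
  moves: "0 0 -0.01 0 0 0 -1; 0 0 -0.02 0 0 0 -1; 0 0 -0.02 0 0 0 -1"

```text
time: 3.98
eef_pos: [0.5213, 0.0279, 0.2202]
tcp_rot: [0.661, 0.75, 0.001, 0.002]
contact_force: [2.5, 0.3, 5.5]
opening: 0.472
finger_force: 40.5
```

```bash
python3 t.py
```

```text
t 4.38 tq [ 0.016 -0.427 -0.049] sd [0.033 0.037 0.038] j6 -0.041 q6 -0.2667 F [ 1.9 -0.4  5.2] yaw 97.18 [0.5213 0.0279 0.2202] op 0.464 40
```

Emit:
send_rows:
  moves: "0 0 -0.01 0 0 0 -1; 0 0 -0.01 0 0 0 -1; 0 0 -0.01 0 0 0 -1"

```text
time: 4.75
eef_pos: [0.5213, 0.0279, 0.2202]
tcp_rot: [0.637, 0.771, 0.001, 0.002]
contact_force: [2.6, 0.6, 6.1]
opening: 0.471
finger_force: 40.5
```

```bash
python3 t.py
```

```text
t 5.15 tq [ 0.009 -0.442  0.012] sd [0.03  0.047 0.026] j6 0.025 q6 -0.3298 F [2.9 0.  5.8] yaw 100.80 [0.5213 0.0279 0.2202] op 0.469 40
```

Emit:
send_rows:
  moves: "0 0 -0.01 0 0 0 -1; 0 0 -0.01 0 0 0 -1; 0 0 -0.01 0 0 0 -1"

```text
time: 5.52
eef_pos: [0.5213, 0.0279, 0.2202]
tcp_rot: [0.613, 0.79, 0.001, 0.002]
contact_force: [2.0, 0.6, 6.6]
opening: 0.471
finger_force: 40.5
```

```bash
python3 t.py
```

```text
t 5.92 tq [ 0.031 -0.448  0.076] sd [0.025 0.022 0.027] j6 0.087 q6 -0.3928 F [ 2.4 -0.2  5.8] yaw 104.42 [0.5213 0.0279 0.2202] op 0.466 40
```

Emit:
send_rows:
  moves: "0 0 -0.01 0 0 0 -1; 0 0 -0.01 0 0 0 -1; 0 0 -0.01 0 0 0 -1"

```text
time: 6.3
eef_pos: [0.5213, 0.0279, 0.2202]
tcp_rot: [0.588, 0.809, 0.001, 0.002]
contact_force: [2.1, -0.1, 5.1]
opening: 0.469
finger_force: 40.5
```

```bash
python3 t.py
```

```text
t 6.70 tq [ 0.018 -0.45   0.139] sd [0.037 0.026 0.03 ] j6 0.14 q6 -0.4559 F [1.8 0.5 5.7] yaw 108.03 [0.5213 0.0279 0.2202] op 0.466 40
```

Torque against angle is a sawtooth: steep near each seat, zero at half-way, and with no slip. Seven degrees past a seat I should read about -0.04 N m normally, and below -0.25 against the stop. I'll check at 47°, then every 20°.

Emit:
send_rows:
  moves: "0 0 -0.01 0 0 0 -1; 0 0 -0.02 0 0 0 -1; 0 0 -0.03 0 0 0 -1; 0 0 -0.04 0 0 0 -1; 0 0 -0.05 0 0 0 -1; 0 0 -0.06 0 0 0 -1; 0 0 -0.07 0 0 0 -1; 0 0 -0.075 0 0 0 -1; 0 0 -0.075 0 0 0 -1"

```text
time: 7.82
eef_pos: [0.5215, 0.028, 0.2202]
tcp_rot: [0.383, 0.924, 0.001, 0.002]
contact_force: [3.0, 0.4, 5.8]
opening: 0.47
finger_force: 40.4
```

```bash
python3 t.py
```

```text
t 8.22 tq [ 0.09  -0.547 -0.055] sd [0.016 0.032 0.028] j6 -0.075 q6 -0.9262 F [2.8 0.3 5.5] yaw 134.96 [0.5214 0.028  0.2202] op 0.469 40
```

Not at the stop. Next check one click on.

Emit:
send_rows:
  moves: "0 0 -0.01 0 0 0 -1; 0 0 -0.02 0 0 0 -1; 0 0 -0.03 0 0 0 -1; 0 0 -0.04 0 0 0 -1; 0 0 -0.048 0 0 0 -1; 0 0 -0.056 0 0 0 -1; 0 0 -0.056 0 0 0 -1"

```text
time: 9.1
eef_pos: [0.5215, 0.0281, 0.2202]
tcp_rot: [0.215, 0.977, 0.001, 0.003]
contact_force: [3.5, -0.2, 6.6]
opening: 0.469
finger_force: 40.4
```

```bash
python3 t.py
```

```text
t 9.50 tq [ 0.178 -0.55  -0.083] sd [0.04  0.026 0.04 ] j6 -0.068 q6 -1.2781 F [ 3.4 -0.7  5.1] yaw 155.13 [0.5215 0.0281 0.2202] op 0.472 40
```

Emit:
send_rows:
  moves: "0 0 -0.01 0 0 0 -1; 0 0 -0.02 0 0 0 -1; 0 0 -0.03 0 0 0 -1; 0 0 -0.04 0 0 0 -1; 0 0 -0.048 0 0 0 -1; 0 0 -0.056 0 0 0 -1; 0 0 -0.056 0 0 0 -1"

```text
time: 10.38
eef_pos: [0.5215, 0.0282, 0.2202]
tcp_rot: [0.041, 0.999, 0.0, 0.003]
contact_force: [2.7, 0.2, 5.6]
opening: 0.467
finger_force: 40.4
```

```bash
python3 t.py
```

```text
t 10.78 tq [ 0.238 -0.559 -0.145] sd [0.03  0.035 0.027] j6 -0.142 q6 -1.6297 F [3.3 0.4 5.8] yaw 175.26 [0.5215 0.0282 0.2202] op 0.471 40
```

Resistance has doubled, which is likely the stop. I'll confirm with a further 1.8°.

Emit:
send_rows:
  moves: "0 0 -0.003 0 0 0 -1; 0 0 -0.005 0 0 0 -1; 0 0 -0.005 0 0 0 -1"

```text
time: 11.15
eef_pos: [0.5215, 0.0282, 0.2202]
tcp_rot: [0.026, 1.0, 0.0, 0.003]
contact_force: [3.6, 0.5, 4.9]
opening: 0.469
finger_force: 40.4
```

```bash
python3 t.py
```

```text
t 11.55 tq [ 0.224 -0.543 -0.156] sd [0.021 0.025 0.026] j6 -0.17 q6 -1.6610 F [3.5 0.4 5.5] yaw 177.05 [0.5215 0.0282 0.2202] op 0.469 40
```

Emit:
send_rows:
  moves: "0 0 -0.003 0 0 0 -1; 0 0 -0.006 0 0 0 -1; 0 0 -0.006 0 0 0 -1"

```text
time: 11.92
eef_pos: [0.5215, 0.0282, 0.2202]
tcp_rot: [0.007, 1.0, 0.0, 0.003]
contact_force: [3.3, -0.0, 5.1]
opening: 0.466
finger_force: 40.4
```

```bash
python3 t.py; python3 t.py
```

```text
t 12.32 tq [ 0.239 -0.549 -0.213] sd [0.025 0.025 0.026] j6 -0.216 q6 -1.6985 F [3.9 0.2 5.8] yaw 179.20 [0.5215 0.0282 0.2202] op 0.472 40
t 12.72 tq [ 0.249 -0.533 -0.198] sd [0.024 0.024 0.028] j6 -0.216 q6 -1.6985 F [2.5 0.3 6.5] yaw 179.20 [0.5215 0.0282 0.2202] op 0.466 40
```

The stop is confirmed: torque keeps growing and reached 0.22 N m. That puts the start at four clicks. I'll turn clockwise to the reference yaw of 100.8° and compare torque to check for slip.

Emit:
send_rows:
  moves: "0 0 0.02 0 0 0 -1; 0 0 0.04 0 0 0 -1; 0 0 0.06 0 0 0 -1; 0 0 0.08 0 0 0 -1; 0 0 0.10 0 0 0 -1; 0 0 0.12 0 0 0 -1; 0 0 0.14 0 0 0 -1; 0 0 0.16 0 0 0 -1; 0 0 0.18 0 0 0 -1; 0 0 0.2 0 0 0 -1; 0 0 0.218 0 0 0 -1; 0 0 0.218 0 0 0 -1"

```text
time: 14.22
eef_pos: [0.5213, 0.0279, 0.2202]
tcp_rot: [0.638, 0.77, 0.001, 0.002]
contact_force: [2.4, 0.1, 6.3]
opening: 0.468
finger_force: 40.5
```

```bash
python3 t.py
```

```text
t 14.62 tq [ 0.027 -0.462  0.001] sd [0.026 0.029 0.028] j6 0.004 q6 -0.3296 F [2.8 0.1 4.8] yaw 100.79 [0.5213 0.0279 0.2202] op 0.468 40
```

Emit:
send_rows:
  moves: "0 0 0.01 0 0 0 -1; 0 0 0.01 0 0 0 -1; 0 0 0.01 0 0 0 -1"

```text
time: 15.0
eef_pos: [0.5213, 0.0279, 0.2202]
tcp_rot: [0.661, 0.75, 0.001, 0.002]
contact_force: [3.0, 0.4, 6.6]
opening: 0.469
finger_force: 40.5
```

```bash
python3 t.py
```

```text
t 15.40 tq [ 0.017 -0.406 -0.075] sd [0.027 0.02  0.043] j6 -0.064 q6 -0.2666 F [ 3.  -0.1  5.9] yaw 97.18 [0.5213 0.0279 0.2202] op 0.470 40
```

Only about 1° of slip, so click seat four is at yaw ≈ 90.5. I'll settle there and check.

Emit:
send_rows:
  moves: "0 0 0.01 0 0 0 -1; 0 0 0.0185 0 0 0 -1; 0 0 0.0185 0 0 0 -1"

```text
time: 15.78
eef_pos: [0.5212, 0.0279, 0.2202]
tcp_rot: [0.704, 0.71, 0.001, 0.002]
contact_force: [2.0, 0.1, 5.2]
opening: 0.468
finger_force: 40.5
```

```bash
python3 t.py
```

```text
t 16.18 tq [ 0.008 -0.397 -0.082] sd [0.023 0.029 0.037] j6 -0.065 q6 -0.1504 F [1.7 0.  5.6] yaw 90.52 [0.5212 0.0279 0.2202] op 0.465 40
```

Seated within about 1°. I'll release, let it settle, and lift away.

Emit:
send_rows:
  moves: "0 0 0 0 0 0 -1; 0 0 0 0 0 0 -1; 0 0 0 0 0 0 1; 0 0 0 0 0 0 1; 0 0 0 0 0 0 1; 0 0 0 0 0 0 1; 0 0 0 0 0 0 1; 0 0 0 0 0 -0.25 1; 0 0 0 0 0 -0.4 1; 0 0 0 -0.25 0 -0.4 1; 0 0 0 -0.5 0 -0.4 1; 0 0 0 -0.7 0.025 -0.4 1"

```text
time: 17.68
eef_pos: [0.5259, -0.1135, 0.2986]
tcp_rot: [0.704, 0.71, 0.0, 0.0]
contact_force: [0.5, -0.9, -0.6]
opening: 0.999
finger_force: 0.0
```

```bash
python3 t.py
python3 - <<'E'
from h import *
c=shot('wrist','w2.png'); c['fish']=1; d=shot('side')
im=cv2.cvtColor(c['image'],cv2.COLOR_RGB2HSV); m=cv2.inRange(im,(3,110,60),(16,255,255))
n,l,st,ce=cv2.connectedComponentsWithStats(m)
for i in range(1,n):
    if st[i,4]>150: print(st[i],ce[i])
E
```

```text
t 18.07 tq [-0.007  0.004  0.006] sd [0.034 0.037 0.027] j6 0.001 q6 -0.4075 F [ 1.   0.1 -0.1] yaw 90.63 [ 0.5261 -0.1108  0.2984] op 1.003 0
[ 524  268  100   84 4558] [565.63777973 308.13010092]
[274 299  93  15 916] [320.07532751 307.53384279]
```

View pics/w2.png

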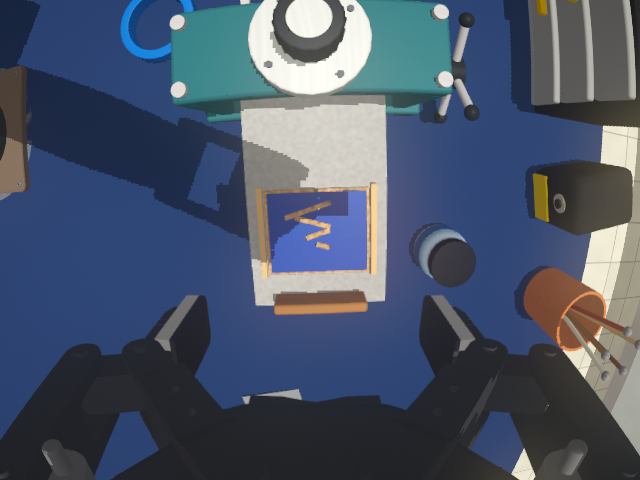

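The rail's top face is the bright strip centred at about (321,308), and the jar lid is at (452,261), well to the side.

Run:
```python
from h import *
c=shot('wrist'); c['fish']=1; d=shot('side')
print(plane(c,321,308,.096),plane(c,275,309,.096),plane(c,367,306,.096),'jar',plane(c,452,261,.07),'knob',plane(c,310,17,.238))
print(tri([ray(c,321,308),ray(d,294,350.5)]), ctrl.get_state()['eef_pos'])
```

```text
[ 0.53324139 -0.21807984  0.096     ] [ 0.48453442 -0.22011817  0.096     ] [ 0.58201058 -0.2156878   0.096     ] jar [ 0.68169818 -0.17398526  0.07      ] knob [0.52073841 0.02757823 0.238     ]
[ 0.53298562 -0.21973778  0.09261659] [ 0.52614775 -0.11118491  0.29844253]
```

Emit:
send_rows:
  moves: "0 0 -0.0055 -0.3 0.01 0 -1; 0 0 -0.0055 -0.55 0.02 0 -1; 0 0 -0.0055 -0.76 0.03 0 -1; 0 0 -0.0055 -0.76 0.03 0 -1; 0 0 -0.0055 -0.76 0.03 0.25 -1; 0 0 -0.0055 -0.76 0.03 0.5 -1; 0 0 -0.0055 -0.76 0.03 0.75 -1; 0 0 -0.0055 -0.76 0.03 0.9 -1; 0 0 -0.0055 -0.76 0.03 1 -1; 0 0 -0.0055 -0.76 0.03 1 -1; 0 0 -0.0055 -0.76 0.03 1 -1"

```text
time: 19.65
eef_pos: [0.5347, -0.2643, 0.1002]
tcp_rot: [0.691, 0.723, 0.0, 0.001]
contact_force: [-0.4, -0.4, 0.1]
opening: 0.002
finger_force: 0.0
```

Emit:
send_rows:
  moves: "0 0 0 0 0 0.065 -1; 0 0 0 0.05 0 0.065 -1; 0 0 0 0.1 0 0.065 -1; 0 0 0 0.16 0 0.065 -1; 0 0 0 0.22 0 0.065 -1; 0 0 0 0.28 0 0.065 -1; 0 0 0 0.34 0 0.065 -1; 0 0 0 0.4 0 0.065 -1; 0 0 0 0.46 0 0.065 -1; 0 0 0 0.52 0 0.065 -1; 0 0 0 0.58 0 0.065 -1; 0 0 0 0.61 0 0.065 -1"

```text
time: 21.15
eef_pos: [0.5281, -0.1409, 0.0853]
tcp_rot: [0.691, 0.723, 0.0, -0.0]
contact_force: [-1.4, -3.3, 0.6]
opening: -0.001
finger_force: 1.5
```

Pushing with 3 N as expected, so I'll carry on slowly to the bed stop.

Emit:
send_rows:
  moves: "0 0 0 0.03 0 0 -1; 0 0 0 0.05 0 0 -1; 0 0 0 0.07 0 0 -1; 0 0 0 0.08 0 0 -1; 0 0 0 0.09 0 0 -1; 0 0 0 0.09 0 0 -1"

```text
time: 21.9
eef_pos: [0.5274, -0.1236, 0.0852]
tcp_rot: [0.691, 0.722, 0.0, -0.0]
contact_force: [-0.8, -0.7, -0.2]
opening: 0.001
finger_force: 0.7
```

Emit:
send_rows:
  moves: "0 0 0 0.01 0 0 -1; 0 0 0 0.02 0 0 -1; 0 0 0 0.03 0 0 -1"

```text
time: 22.28
eef_pos: [0.5271, -0.1183, 0.0853]
tcp_rot: [0.691, 0.723, -0.0, 0.0]
contact_force: [-1.2, -6.6, -0.4]
opening: 0.001
finger_force: 3.5
```

Emit:
send_rows:
  moves: "0 0 0 0.005 0 0 -1; 0 0 0 0.01 0 0 -1; 0 0 0 0.01 0 0 -1; 0 0 0 0.01 0 0 -1"

```text
time: 22.78
eef_pos: [0.5272, -0.1182, 0.0854]
tcp_rot: [0.691, 0.723, -0.002, 0.002]
contact_force: [-0.6, -8.4, -1.0]
opening: 0.001
finger_force: 4.7
```

The tool has stalled and the force is rising, so the bed is home. One more small push to be sure, then I'll back off and raise.

Emit:
send_rows:
  moves: "0 0 0 0.015 0 0 -1; 0 0 0 0.015 0 0 -1; 0 0 0 0.015 0 0 -1"

```text
time: 23.15
eef_pos: [0.5272, -0.118, 0.0855]
tcp_rot: [0.69, 0.723, -0.003, 0.004]
contact_force: [-1.7, -17.2, -3.0]
opening: 0.0
finger_force: 8.5
```

Emit:
send_rows:
  moves: "0 0 0 -0.1 0 0 -1; 0 0 0 -0.25 0 0 -1; 0 0 0 -0.25 0 -0.3 -1; 0 0 0 -0.25 0 -0.6 -1; 0 0 0 -0.25 0 -0.9 -1; 0 0 0 -0.25 0 -1 -1; 0 0 0 -0.25 0 -1 -1; 0 0 0 -0.25 0 -1 -1"

```text
time: 24.15
eef_pos: [0.5281, -0.1622, 0.2822]
tcp_rot: [0.691, 0.722, -0.0, -0.003]
contact_force: [0.4, -0.2, -0.1]
opening: 0.0
finger_force: 0.0
```

Run:
```python
from h import *
c=shot('wrist','w3.png'); c['fish']=1
im=cv2.cvtColor(c['image'],cv2.COLOR_RGB2HSV); m=cv2.inRange(im,(3,110,60),(16,255,255))
n,l,st,ce=cv2.connectedComponentsWithStats(m)
for i in range(1,n):
    if st[i,4]>150: print(st[i],ce[i],plane(c,*ce[i],.096))
s=ctrl.get_state();print(s['time'],s['eef_pos'],s['contact_force'])
```

```text
[283  37  49  20 218] [305.58256881  46.4587156 ] [ 0.51140761 -0.01043013  0.096     ]
[ 264  141  109   13 1296] [317.60416667 146.55478395] [ 0.52631563 -0.1024133   0.096     ]
[ 533  247  107   85 4935] [576.83850051 286.92016211] [ 0.84311365 -0.23368896  0.096     ]
24.2 [ 0.52796917 -0.16221883  0.28188425] [-0.47563291  1.00803545 -1.02201442]
```

View pics/w3.png

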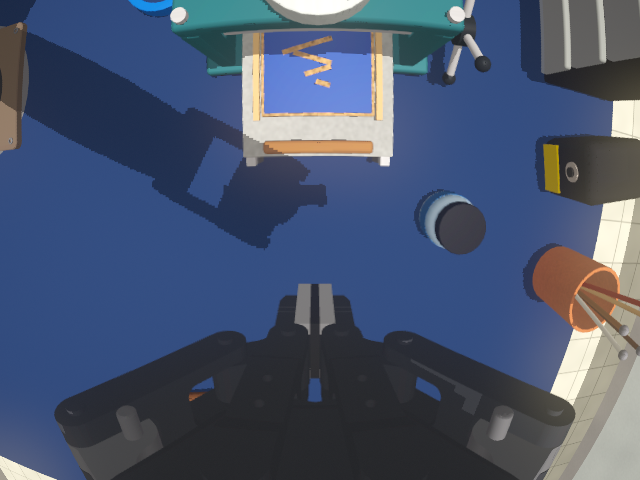

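The rail, at (318,147) in the image, is at (0.526, -0.102), which matches the predicted home position. The jar hasn't moved and the arm is clear. Handing in.

```bash
python3 -c "
from plant import ctrl
print(ctrl.sign_off())"
```

```text
the job is handed in; nothing more can be done
None
```

I handed the job in at about 24 s, but it gave no verdict. The knob was turned to its end stop at about 0.22 N m and set four clicks clockwise, judging by torque and angle. The bed was pushed home, and the arm touched neither the ink jar nor the ink roller.

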